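# Bring the honey to the front of the jar stand and hold the stand

### The job

Turn the revolving jar stand by the wooden grip on its centre post until the honey jar (the tall, broad one) stands at the front, right behind the black click-stop block on the stand's foot, with the stand settled in its click there. Keep hold of the grip and finish while still holding it, so that the stand cannot turn while a colleague lifts the jar out. Turn it gently so that no jar tips, do not touch the jars themselves, and leave the things around the stand where they are.

Things in the scene. Friction and masses are not known exactly. Their poses are not given: they have to be found in the camera images.
- jar_stand: Fixed foot of the revolving jar stand: round dark steel foot 216 mm across under a round wooden deck 273 mm across. Origin on the counter, on the axis of rotation; z up. Its own -x axis is the FRONT: there a 50 mm wide steel tongue reaches out to 187 mm from the axis and carries the black click-stop block (24 x 44 x 26 mm, its top 34 mm above the counter). It stands at varying places and is turned by up to 0.35 rad.
- turntable (a joint): Deck angle about its upright axis, rad; grip and jars turn with it; 0 at the start, grows anticlockwise from above, no stops. A sprung roller clicks between ribs on the rim every 72 degrees (1.257 rad), also at 0. Leaving a click takes 0.15 N m; let go within 0.04 rad of one, the deck centres itself. In between: grease-damped (0.03 N m + 0.25 per rad/s), stays as left. Jerks rock the jars.
- grip_mid (a point): Centre of the wooden bar grip on top of the centre post: on the axis of rotation, 179 mm above the counter. The bar is 60 mm long (this point's x axis) x 16 mm thick (y) x 38 mm high, its top 198 mm above the counter, and turns with the deck; at the start its length points at the front well. The post under it is 14 mm thick, with a collar 24 mm across just below the bar.
- front_spot (a point): Fixed point at the front of the stand, 93 mm from the axis towards the black block, at the height of the cork pads (33.5 mm): the centre of the front well when the stand sits in a click.
- well_0 (a point): Centre of a jar well (cork pad in a steel hoop 85 mm across, 80 mm inside, 8 mm high), on the deck, 93 mm from the axis; this one is at the front at the start.
- well_1 (a point): The next well, 72 degrees anticlockwise of well_0 seen from above.
- well_2 (a point): Well 144 degrees anticlockwise of well_0.
- well_3 (a point): Well 216 degrees anticlockwise of well_0.
- well_4 (a point): Well 288 degrees anticlockwise of well_0.
- jar_honey: Honey jar, the tall broad jar, 68 mm across x 112 mm high, yellow lid, loose in one of the four wells that are not at the front; its top is 146 mm above the counter. Origin at the centre of its underside.
- jam_ribbed: Jam jar with faceted sides and a green lid, 65 mm across x 92 mm high, loose in one of the wells not at the front. Origin at the centre of its underside.
- jam_front: Another jam jar of the same kind (65 mm across x 92 mm high), loose in the well that is at the front at the start. Origin at the centre of its underside.
- jam_squat_1: Squat round jam jar with a grey lid (one of two alike), 74 mm across x 84 mm high, loose in one of the wells not at the front. Origin at the centre of its underside.
- jam_squat_2: Squat round jam jar with a grey lid (one of two alike), 74 mm across x 84 mm high, loose in one of the wells not at the front. Origin at the centre of its underside.
- tea_glass: Bystander: waisted tea glass, 63 mm across x 88 mm high, on the counter on the left of the stand. Origin at the centre of its underside.
- rubber_stamp: Bystander: rubber stamp standing on its base, 32 x 44 x 71 mm, on the counter on the right of the stand. Origin at the centre of its underside.
- ink_pad: Bystander: flat ink pad tin, 61 x 91 x 17 mm, on the counter on the right of the stand. Origin at the centre of its underside.
Not all that is in view belongs to the job. Leave any purple or turquoise look-alike of the jam_squat_2 alone.

How it is judged:
By the outcome, as a careful person would: the job done as asked, in the order asked, and still so for the second after the job is handed in, while the arm keeps its last pose, push and grip.
It also fails if it takes over 42 s, if anything falls off the work surface, if the arm or the gripper's body presses on something with over 40 N, if the wrist force passes 120 N, or if a joint passes its speed limit or range.

### The arm

A 6-joint arm with a two-finger parallel gripper is mounted at the origin on a cart in front of the work surface, level with it; the furniture and walls round the work are solid. World frame = base frame: x ahead of the robot, y to its left, z up, the work surface at z = 0. Lengths are in mm, angles in rad, forces in N, time in s.
With the tool pointing down it reaches from about 275 to 750 mm from the base axis. Payload 10.2 kg.
Tool frame: the origin (TCP) lies between the finger pads; the fingertips stand 11 mm ahead of it and the grasp point (between the pads) lies 8 mm behind it; z points along the fingers, y is the line along which they close (so a half turn about z gives the same grasp; the last joint's range is limited). The gripper opens to 85 mm and grips with 20 to 120 N. Pads are 22 mm wide; open, the fingers measure 114 mm over their backs; the gripper's body (76 mm by 85 mm) begins 54 mm behind the grasp point. The pads swing forward as they close: fully open they stand 13 mm farther back than shut.
Start: joints at [1.125, 0.313, 1.498, -0, 1.331, -0.223], TCP at [116.017, 512.027, 242.294] pointing down, gripper open.
Joint ranges: [-2.94, 2.94], [-0.97, 2.17], [0.19, 2.56], [-1.23, 4.37], [0.02, 3.11], [-2.88, 2.88]. Speed limits (rad/s): [2.39, 2.39, 3.01, 3.14, 3.14, 3.14].

### API

Orientations are given as a unit quaternion [w, x, y, z].
In Python, from rig import sense, eyes, finish_job gives the robot as it stands.
- The arm moves only by the shell command python3 -m jog 'ROWS' [FORCE]. ROWS is JSON, a list of rows, each a list of 7 numbers: the shift along the tool's x, y, z in m, then the turn, a rotation vector about the tool's x, y, z in rad, then the finger opening in m, from 0 to 0.0854. In form: [[dx, dy, dz, rx, ry, rz, gripper], ...]. A call has 1 to 5 rows; each row shifts and turns the commanded pose from where the row before left it, along the tool's axes as they then stand; what a row does not reach is not made up. A row lasts 1/10 s, in which the tool goes at most 50 mm and 8.59 degrees, less where a joint would pass 70% of its speed; a pose out of reach is approached as far as the arm can. A call is refused whole if a number of a shift passes 0.05 or a number of a turn 0.15, either way. A call with a gripper value outside its range is refused whole. The fingers move at their own pace and stop on an object; FORCE is the grip in N (left out, the last holds). Time passes only in rows, so rows that do not move let the fingers close. It gives the time, the measured TCP pose, the force, the opening and the grip force at its end, in the units of the state.
- sense(): the state, without advancing time (a new reading comes with each control period).
- eyes.capture(name): name is "side" or "top" or "wrist"; returns the picture (400x640x3 uint8, red, green, blue); there is no depth.
- eyes.calibration(name): a dict with "fx", "fy", "cx", "cy" (pixels), "cam_to_world" (4x4, takes a point from camera to world coordinates); the wrist camera has in their place "mount" (4x4, takes a point from camera to tool coordinates, whose origin is the TCP and whose axes are the flange's). Camera axes: x right, y down, z forward; pixel columns grow to the right and rows downward; lengths in mm; the calibration is good to about 2 mm. A picture is of the moment at which its call begins: read the wrist's pose just before it. calibration takes no time and is no camera call.
- finish_job(): hands the job in; it is judged then, once.
The state is a dict: "time_s": time; "joints": joint angles; "dq": joint speeds; "tau": joint torques, N m; "eef_pos": TCP position; "ee_rot": TCP orientation; "force": force on the tool from outside, world axes, zero at the start; "wrist_torque": the same for the moment, N m; "grip_width": opening from 0.0 (shut) to 1.0 (fully open); "grip_force": force on a finger pad.
Only numpy, scipy, OpenCV 4.12 (cv2) and the standard library are available. Lean on these libraries where they do the work, as an engineer would, in place of code of your own. Each camera call takes 0.05 s, during which the arm holds its last target. There are 200 camera calls.

## Working session

There is one attempt and no reset: what is moved stays moved. The work goes in short steps, Python scripts to look and compute and a shell command to move; the robot and the scene stay as the last step left them, time stands still between calls to the robot, and variables do not carry over. Pictures are saved under pics/ and viewed, at most 10 in all, crops included, and the job is handed in when it is done.

```bash
mkdir -p pics; ls; python3 - <<'E'
from rig import sense, eyes
import cv2,numpy as np
print(sense())
for n in("top","side"):
    im=eyes.capture(n); cv2.imwrite(f"pics/{n}0.png",im[:,:,::-1]); c=eyes.calibration(n); print(n,c)
print(eyes.calibration("wrist"))
E
```

```text
pics
{'time_s': 0.0, 'joints': array([ 1.12465459e+00,  3.13469433e-01,  1.49842975e+00, -1.72161178e-05,
        1.33100146e+00, -2.23383723e-01]), 'dq': array([ 7.40029464e-05, -8.79317363e-04,  3.03793549e-04,  5.88019423e-04,
       -7.11690130e-05, -8.43871591e-04]), 'tau': array([-1.05491807e-03, -4.12265146e+01, -2.59737647e+01, -2.39760302e-04,
        4.21865378e-03,  9.95796086e-06]), 'eef_pos': array([115.8842048 , 511.80366082, 241.72788546]), 'ee_rot': array([-2.06970398e-04,  1.11146808e-01,  9.93803783e-01, -6.20437026e-04]), 'force': array([-0.48598837,  0.11183692, -0.10371549]), 'wrist_torque': array([0.01199475, 0.00371779, 0.00309997]), 'grip_force': 0.0, 'grip_width': 0.9986705617807634}
top {'fx': 392.8156927548509, 'fy': 392.8156927548509, 'cx': 323.6866953109059, 'cy': 196.89070098760774, 'cam_to_world': array([[-2.05250022e-02, -9.78824290e-01,  2.03670651e-01,
         3.04951107e+02],
       [-9.99789249e-01,  2.00076920e-02, -4.59890328e-03,
         3.93652886e+01],
       [ 4.26538581e-04, -2.03722120e-01, -9.79028659e-01,
         1.02201893e+03],
     
[... 303 characters left out ...]
61185169e-01, -6.12499089e-01,  7.73863171e-01,
        -9.19883138e+02],
       [ 1.34809231e-02, -7.85409390e-01, -6.18829826e-01,
         8.79278593e+02],
       [ 0.00000000e+00,  0.00000000e+00,  0.00000000e+00,
         1.00000000e+00]])}
{'fx': 291.82896367165927, 'fy': 291.82896367165927, 'cx': 317.61264562713404, 'cy': 196.0421372186892, 'mount': array([[-6.96889673e-04, -9.62764097e-01, -2.70342020e-01,
         6.81324332e+01],
       [ 9.99999757e-01, -6.63873053e-04, -2.13567847e-04,
        -3.62379229e-01],
       [ 2.61426737e-05, -2.70342103e-01,  9.62764326e-01,
        -1.31643872e+02],
       [ 0.00000000e+00,  0.00000000e+00,  0.00000000e+00,
         1.00000000e+00]])}
```

View pics/top0.png

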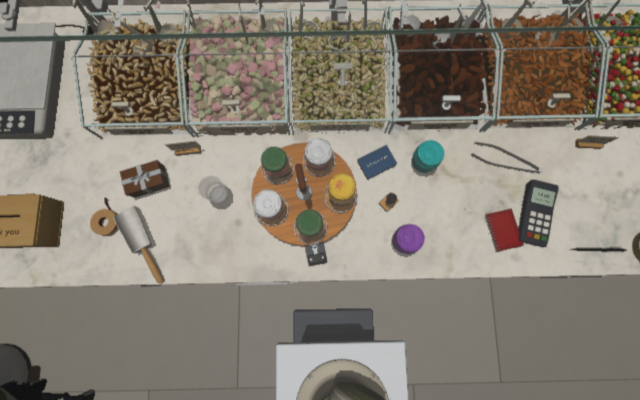

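View pics/side0.png

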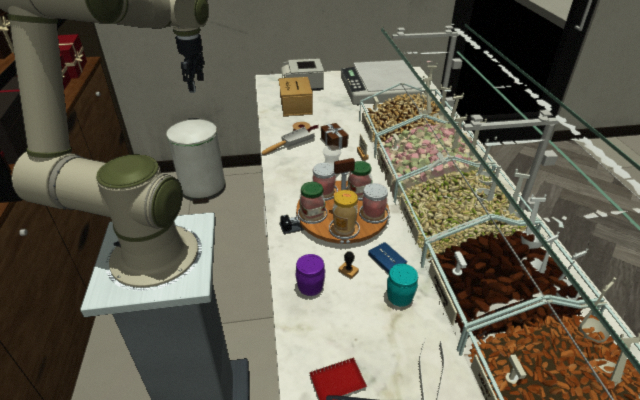

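The side view shows the stand with the honey jar (yellow lid) next to the front. In the top view, the block is at about (316,255), the honey lid at (342,188) and the grip at (301,180). I'll enlarge the stand next.

```bash
python3 - <<'E'
import cv2
im=cv2.imread("pics/top0.png")[130:280,220:420]
cv2.imwrite("pics/top0c.png",cv2.resize(im,None,fx=4,fy=4,interpolation=cv2.INTER_CUBIC))
E
```

```text
(no output)
```

View pics/top0c.png

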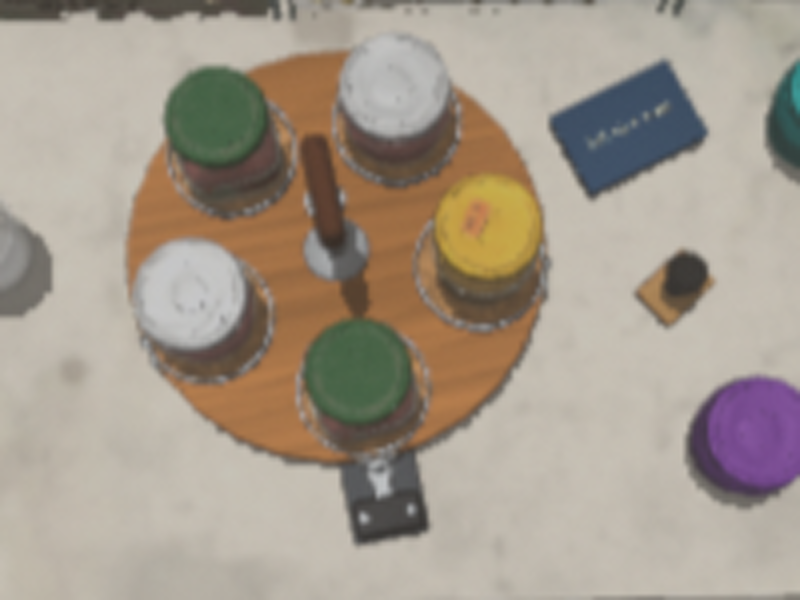

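```bash
cat > h.py <<'E'
import numpy as np
from rig import sense, eyes
from scipy.spatial.transform import Rotation as R
def ray(c,T,u,v,z):
    d=T[:3,:3]@[(u-c["cx"])/c["fx"],(v-c["cy"])/c["fy"],1]; p=T[:3,3]
    return p+d*(z-p[2])/d[2]
def top(u,v,z):
    c=eyes.calibration("top"); return ray(c,c["cam_to_world"],u,v,z)
def wristT(s):
    w,x,y,z=s["ee_rot"]; T=np.eye(4); T[:3,:3]=R.from_quat([x,y,z,w]).as_matrix(); T[:3,3]=s["eef_pos"]
    return T@eyes.calibration("wrist")["mount"]
def proj(c,T,p):
    q=np.linalg.inv(T)@np.append(p,1); return np.array([c["cx"]+c["fx"]*q[0]/q[2],c["cy"]+c["fy"]*q[1]/q[2]])
E
python3 - <<'E'
from h import *
f=lambda a,b,z:top(220+a/4,130+b/4,z)
ax=f(337,257,30);bl=f(387,510,34);g=f(323,180,198);g1=f(313,137,198);g2=f(331,228,198);h=f(488,226,146)
print("axis",ax,"block",bl,"grip",g,"honey",h)
for n,d in(("front",bl-ax),("grip",g2-g1),("honey",h-ax)): print(n,np.hypot(*d[:2]),np.arctan2(d[1],d[0]))
for n,q in (("glassL",f(0,250,88)),("jar lids",f(358,370,126)),("",f(192,294,118)),("",f(394,84,118)),("",f(217,115,126))):
  d=q-ax;print(n,q,np.hypot(*d[:2]),np.arctan2(d[1],d[0]))
T=R.from_quat([.1111,.9938,0,0]).as_matrix();print(T)
E
```

```text
axis [519.31592283  84.75800906  30.        ] block [356.77933038  55.1499754   34.        ] grip [525.85029356  84.21011697 198.        ] honey [510.63991134  -7.18703911 146.        ]
front 165.21131783549905 -2.961406102433245
grip 51.973870445967485 -2.9613633011012666
honey 92.3534788646981 -1.664878586272167
glassL [515.32983653 287.08152735  88.        ] 202.36278051796774 1.5904953252957557
jar lids [431.90410945  68.99398239 126.        ] 88.82189850571196 -2.9631684081400342
 [479.87340697 165.85286654 118.        ] 90.17809027943596 2.0234846894420206
 [606.17845579  45.29420223 118.        ] 95.4069792096264 -0.42644464398311965
 [586.36885675 150.78045336 126.        ] 94.1013235846205 0.7776546646521451
[[-0.97531313  0.22082641  0.        ]
 [ 0.22082641  0.97531313  0.        ]
 [ 0.          0.         -1.        ]]
```

The crop shows the grip bar from about (313,137) to (331,228), the block top at (387,510) and the honey lid at (488,226). Measured from the axis, the honey jar is 1.26–1.30 rad anticlockwise of the front. It's therefore in well_1, and the deck needs to turn −1.257 rad. Next I'll move above the grip.

```bash
python3 -m jog '[[-0.02,-0.013,0,0,0,0,0.0854],[-0.035,-0.023,0,0,0,0,0.0854],[-0.035,-0.023,0,0,0,0,0.0854],[-0.035,-0.023,0,0,0,0,0.0854],[-0.035,-0.023,0,0,0,0,0.0854]]'
python3 -m jog '[[-0.035,-0.023,0,0,0,0,0.0854],[-0.035,-0.023,0,0,0,0,0.0854],[-0.035,-0.023,0,0,0,0,0.0854],[-0.035,-0.023,0,0,0,0,0.0854],[-0.035,-0.023,0,0,0,0,0.0854]]'
python3 -m jog '[[-0.035,-0.023,0,0,0,0,0.0854],[-0.035,-0.023,0,0,0,0,0.0854],[-0.03,-0.02,0,0,0,0,0.0854],[-0.015,-0.01,0,0,0,-0.04,0.0854],[0,0,0,0,0,-0.09,0.0854]]'
python3 -m jog '[[0,0,0,0,0,-0.1,0.0854],[0,0,0,0,0,-0.1,0.0854],[0,0,0,0,0,-0.05,0.0854],[0,0,0,0,0,0,0.0854],[0,0,0,0,0,0,0.0854]]'
python3 - <<'E'
from h import *
import cv2
s=sense();im=eyes.capture("wrist");cv2.imwrite("pics/w1.png",im[:,:,::-1]);np.save("w1.npy",wristT(s))
print(s["eef_pos"],s["ee_rot"],s["force"],s["joints"])
c=eyes.calibration("wrist");print(proj(c,wristT(s),[522,85,198]))
E
```

```text
time_s: 0.6
eef_pos: [249.6, 372.9, 242.1]
ee_rot: [-0.0, 0.111, 0.994, -0.0]
force: [0.3, 2.0, -0.2]
grip_width: 0.999
grip_force: 0.0
time_s: 1.1
eef_pos: [395.0, 221.9, 242.2]
ee_rot: [-0.0, 0.111, 0.994, -0.0]
force: [-0.4, 0.5, 0.1]
grip_width: 1.004
grip_force: 0.0
time_s: 1.6
eef_pos: [490.7, 122.0, 241.6]
ee_rot: [-0.0, 0.047, 0.999, -0.0]
force: [-0.5, 0.2, 0.4]
grip_width: 0.996
grip_force: 0.0
time_s: 2.1
eef_pos: [489.4, 123.9, 242.1]
ee_rot: [-0.0, -0.078, 0.997, -0.0]
force: [-0.1, 0.0, 0.4]
grip_width: 0.999
grip_force: 0.0
[489.40620281 123.9159192  242.09398826] [-2.25607739e-04 -7.78036896e-02  9.96968673e-01 -8.34882021e-06] [-0.09436231  0.02490179  0.437167  ] [ 1.55538993e-02  2.68862301e-01  1.55701828e+00 -4.62623094e-05
  1.31616137e+00 -1.71099557e+00]
[253.19968261 261.19372339]
```

View pics/w1.png

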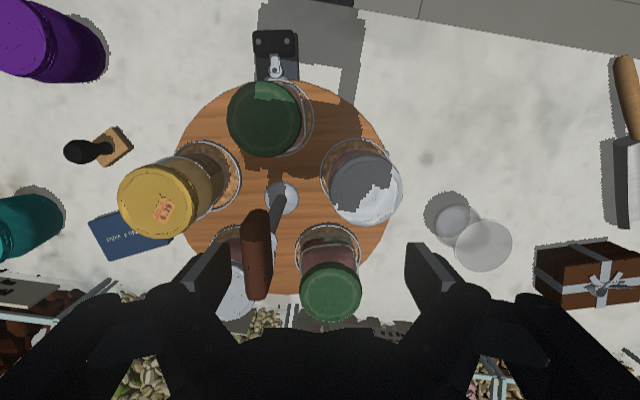

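The wrist view shows the bar grip's top at columns ~243–270 and rows ~209–300, centred near (256,255). The gripper is about 35 mm short of it. I'll enlarge for the edges.

```bash
python3 - <<'E'
import cv2
im=cv2.imread("pics/w1.png")[180:320,190:340]
cv2.imwrite("pics/w1c.png",cv2.resize(cv2.convertScaleAbs(im,alpha=1.6),None,fx=4,fy=4,interpolation=cv2.INTER_CUBIC))
E
```

```text
(no output)
```

View pics/w1c.png

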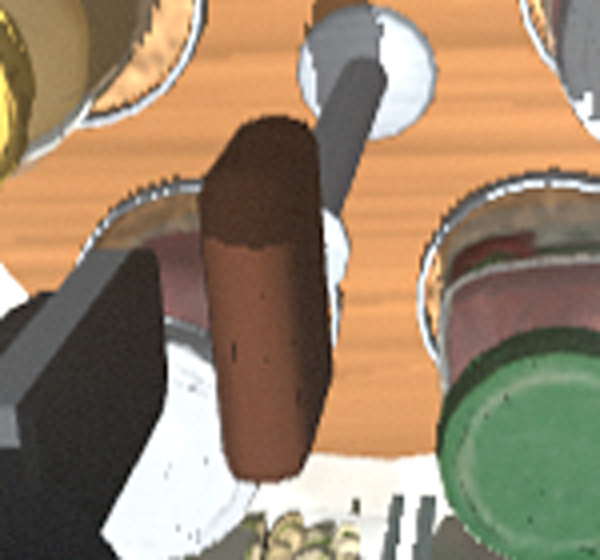

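```bash
python3 - <<'E'
from h import *
c=eyes.calibration("wrist");T=np.load("w1.npy")
f=lambda a,b:ray(c,T,190+a/4,180+b/4,198)
a,b=f(267,476),f(246,195);d=a-b;print(a,b,np.hypot(*d[:2]),np.arctan2(d[1],d[0]))
print("left edge",f(228,470)-f(205,210),"width",f(228,460)-f(303,460))
t=.18;u=np.array([np.cos(t),np.sin(t),0])
ctr=a-30*u;print("ctr",ctr)
R3=R.from_quat(np.r_[sense()["ee_rot"][1:],sense()["ee_rot"][0]]).as_matrix()
print("tool delta",R3.T@(ctr-sense()["eef_pos"]),R3)
E
```

```text
[550.61250349  90.21448926 198.        ] [499.02175222  81.6963821  198.        ] 52.28923184306331 0.16363291306374023
left edge [47.81465515  8.0429837   0.        ] width [  2.00368934 -12.80543085   0.        ]
ctr [521.09719271  84.84360206 198.        ]
tool delta [-25.25639255 -43.51434945  44.14221955] [[-9.87876340e-01 -1.55242361e-01 -3.81503956e-04]
 [-1.55242373e-01  9.87876412e-01  2.14903830e-06]
 [ 3.76545138e-04  6.13485637e-05 -9.99999927e-01]]
```

```bash
python3 -m jog '[[-0.008,-0.014,0,0,0,-0.015,0.0854],[-0.010,-0.016,0,0,0,0,0.0854],[-0.008,-0.0135,0,0,0,0,0.0854],[0,0,0,0,0,0,0.0854],[0,0,0,0,0,0,0.0854]]'
python3 - <<'E'
from h import *
import cv2
s=sense();im=eyes.capture("wrist");T=wristT(s);np.save("w2.npy",T);print(s["eef_pos"],s["ee_rot"])
cv2.imwrite("pics/w2.png",cv2.resize(cv2.convertScaleAbs(im[150:400,150:480,::-1],alpha=1.6),None,fx=2.4,fy=2.4,interpolation=cv2.INTER_CUBIC))
c=eyes.calibration("wrist")
for q in([522,85],[551.5,90.3],[492.5,79.7]): print((proj(c,T,q+[198])-[150,150])*2.4)
E
```

```text
time_s: 2.65
eef_pos: [522.4, 85.1, 242.0]
ee_rot: [-0.0, -0.085, 0.996, 0.0]
force: [1.1, -0.2, 0.5]
grip_width: 1.0
grip_force: 0.0
[522.42986612  85.06329947 242.04060261] [-3.14842724e-04 -8.53553885e-02  9.96350511e-01  1.35824475e-04]
[404.13793714 177.24311311]
[404.87026654 277.83920851]
[403.33961481  67.58192837]
```

View pics/w2.png

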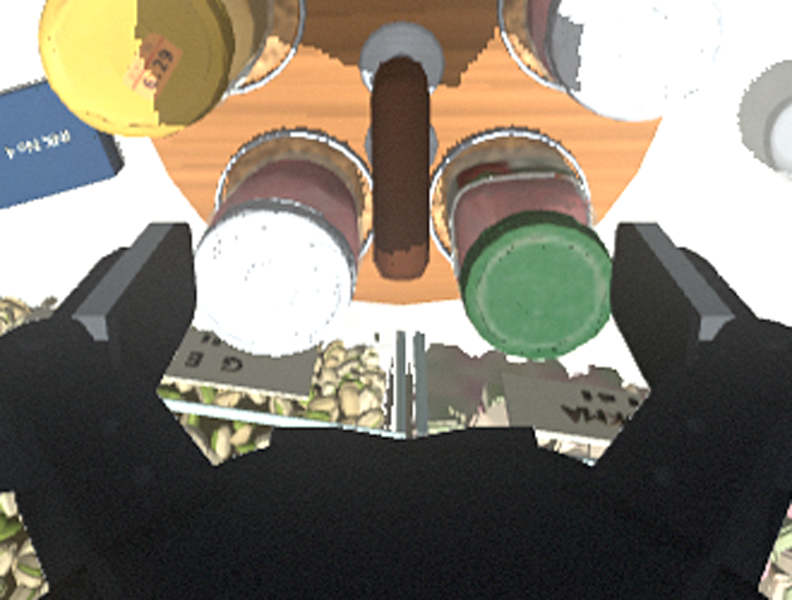

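The crop shows the bar between the fingers, with its centreline at column 401 (404 predicted) and far end at row 277 (278 predicted). The alignment is good, so I'll go down and close.

```bash
python3 -m jog '[[0,0,0.012,0,0,0,0.0854],[0,0,0.022,0,0,0,0.0854],[0,0,0.02,0,0,0,0.0854],[0,0,0.011,0,0,0,0.0854],[0,0,0,0,0,0,0.0854]]' && python3 -m jog '[[0,0,0,0,0,0,0.03],[0,0,0,0,0,0,0.03],[0,0,0,0,0,0,0.03],[0,0,0,0,0,0,0.03],[0,0,0,0,0,0,0.022]]' 30 && python3 -m jog '[[0,0,0,0,0,0,0.01],[0,0,0,0,0,0,0.005],[0,0,0,0,0,0,0.005],[0,0,0,0,0,0,0.005],[0,0,0,0,0,0,0.005]]' 50
python3 -c "
from rig import sense
s=sense();print(s['eef_pos'],s['force'],s['wrist_torque'],s['joints'])"
```

```text
time_s: 3.2
eef_pos: [521.5, 85.6, 175.7]
ee_rot: [-0.002, -0.086, 0.996, 0.0]
force: [-0.0, -0.2, -0.5]
grip_width: 1.005
grip_force: 0.0
time_s: 3.7
eef_pos: [522.5, 85.3, 177.5]
ee_rot: [0.0, -0.086, 0.996, -0.0]
force: [0.2, 0.0, -0.8]
grip_width: 0.257
grip_force: 0.0
time_s: 4.2
eef_pos: [522.6, 84.5, 177.7]
ee_rot: [0.0, -0.086, 0.996, -0.001]
force: [-0.8, -5.8, 2.1]
grip_width: 0.182
grip_force: 49.5
[522.60717884  84.50919561 177.68311535] [-0.82768269 -5.79417409  2.13499168] [-0.59125242  0.12513839  0.12970931] [-6.04500956e-02  3.81227052e-01  1.57818586e+00 -1.64918035e-03
  1.18149462e+00 -1.80274212e+00]
```

The grip is firm: opening ~15.5 mm, bar 16 mm. Now I'll turn the deck clockwise slowly, which is positive tool rz.

```bash
python3 -m jog '[[0,-0.0005,0,0,0,0.01,0.005],[0,0,0,0,0,0.015,0.005],[0,0,0,0,0,0.02,0.005],[0,0,0,0,0,0.025,0.005],[0,0,0,0,0,0.03,0.005]]' 60; python3 -m jog '[[0,0,0,0,0,0.035,0.005],[0,0,0,0,0,0.04,0.005],[0,0,0,0,0,0.04,0.005],[0,0,0,0,0,0.04,0.005],[0,0,0,0,0,0.04,0.005]]'; python3 -m jog '[[0,0,0,0,0,0.04,0.005],[0,0,0,0,0,0.04,0.005],[0,0,0,0,0,0.04,0.005],[0,0,0,0,0,0.04,0.005],[0,0,0,0,0,0.04,0.005]]'
python3 -c "
from rig import sense
s=sense();print(s['force'],s['wrist_torque'],s['joints'])"
```

```text
time_s: 4.7
eef_pos: [522.6, 84.8, 177.7]
ee_rot: [0.0, -0.035, 0.999, -0.0]
force: [-1.9, -3.1, 5.9]
grip_width: 0.176
grip_force: 58.9
time_s: 5.2
eef_pos: [522.6, 85.3, 177.7]
ee_rot: [0.0, 0.063, 0.998, 0.0]
force: [0.1, 1.0, 5.4]
grip_width: 0.179
grip_force: 58.9
time_s: 5.7
eef_pos: [522.7, 85.8, 177.7]
ee_rot: [0.0, 0.162, 0.987, 0.001]
force: [0.0, 4.3, 5.1]
grip_width: 0.178
grip_force: 58.9
[0.03213866 4.25951047 5.12823512] [0.53253823 0.00871713 0.24180267] [-0.05953258  0.38129644  1.57805117  0.00178132  1.18107567 -1.30591117]
```

```bash
python3 -m jog '[[0,0,0,0,0,0.04,0.005],[0,0,0,0,0,0.04,0.005],[0,0,0,0,0,0.04,0.005],[0,0,0,0,0,0.04,0.005],[0,0,0,0,0,0.04,0.005]]'; python3 -m jog '[[0,0,0,0,0,0.04,0.005],[0,0,0,0,0,0.04,0.005],[0,0,0,0,0,0.04,0.005],[0,0,0,0,0,0.04,0.005],[0,0,0,0,0,0.04,0.005]]'; python3 -m jog '[[0,0,0,0,0,0.04,0.005],[0,0,0,0,0,0.04,0.005],[0,0,0,0,0,0.04,0.005],[0,0,0,0,0,0.035,0.005],[0,0,0,0,0,0.035,0.005]]';  python3 -m jog '[[0,0,0,0,0,0.03,0.005],[0,0,0,0,0,0.03,0.005],[0,0,0,0,0,0.025,0.005],[0,0,0,0,0,0.02,0.005],[0,0,0,0,0,0.015,0.005]]';  python3 -m jog '[[0,0,0,0,0,0.01,0.005],[0,0,0,0,0,0.005,0.005],[0,0,0,0,0,0.003,0.005],[0,0,0,0,0,0,0.005],[0,0,0,0,0,0,0.005]]'
python3 - <<'E'
from h import *
import cv2
s=sense();print(s['force'],s['wrist_torque'],s['joints'],s['ee_rot'])
im=eyes.capture("top");cv2.imwrite("pics/top1.png",cv2.resize(im[130:280,220:420,::-1],None,fx=4,fy=4,interpolation=cv2.INTER_CUBIC))
im=eyes.capture("side");cv2.imwrite("pics/side1.png",cv2.resize(im[130:280,230:430,::-1],None,fx=4,fy=4,interpolation=cv2.INTER_CUBIC))
E
```

```text
time_s: 6.2
eef_pos: [522.9, 86.2, 177.7]
ee_rot: [0.001, 0.259, 0.966, 0.001]
force: [1.5, 6.5, 3.4]
grip_width: 0.18
grip_force: 58.8
time_s: 6.7
eef_pos: [523.2, 86.6, 177.7]
ee_rot: [0.001, 0.355, 0.935, 0.002]
force: [4.2, 10.1, 1.8]
grip_width: 0.176
grip_force: 58.7
time_s: 7.2
eef_pos: [523.6, 87.0, 177.7]
ee_rot: [0.001, 0.442, 0.897, 0.003]
force: [8.5, 11.5, 1.1]
grip_width: 0.173
grip_force: 58.6
time_s: 7.7
eef_pos: [523.8, 87.2, 177.7]
ee_rot: [0.001, 0.494, 0.869, 0.003]
force: [9.0, 12.8, -1.1]
grip_width: 0.176
grip_force: 58.5
time_s: 8.2
eef_pos: [523.9, 87.2, 177.7]
ee_rot: [0.001, 0.502, 0.865, 0.003]
force: [9.6, 13.1, 1.0]
grip_width: 0.18
grip_force: 58.4
[ 9.59077089 13.11365791  0.97229527] [ 1.74932967 -1.06702521  0.07135917] [-0.05807131  0.38206542  1.57684702  0.00516158  1.17810946 -0.57930923] [0.00096712 0.50186894 0.86493737 0.00315966]
```

View pics/top1.png

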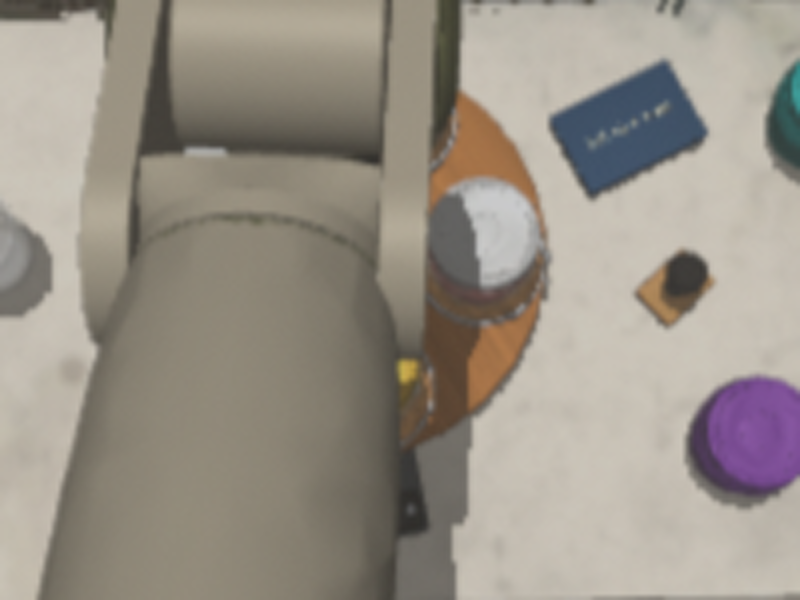

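View pics/side1.png

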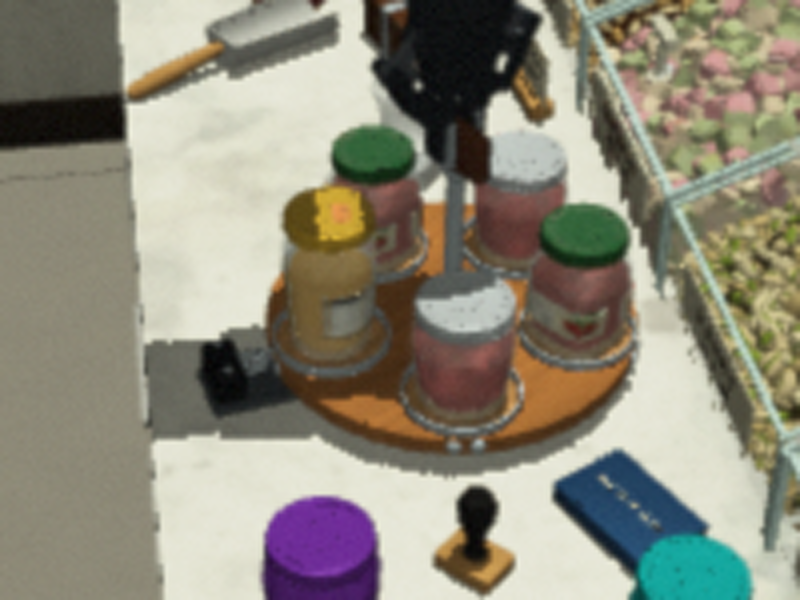

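The top view is mostly covered by the arm, but the honey lid shows at (407,372) above the block. The side view shows all jars upright, the honey jar at the front behind the block, and the stamp and pad undisturbed. The turn so far is 1.224 of 1.257 rad, so I'll add the rest and ease off the side force.

```bash
python3 -m jog '[[0.0003,0.0005,0,0,0,0.006,0.005],[0.0004,0.0005,0,0,0,0.01,0.005],[0.0003,0.0005,0,0,0,0.01,0.005],[0.0002,0.0005,0,0,0,0.008,0.005],[0,0,0,0,0,0,0.005]]';  python3 -m jog '[[0,0,0,0,0,0,0.005],[0,0,0,0,0,0,0.005],[0,0,0,0,0,0,0.005]]'
python3 - <<'E'
from h import *
import cv2
s=sense();print(s['force'],s['wrist_torque'],2*np.arcsin(s['ee_rot'][1]),s['eef_pos'])
im=eyes.capture("wrist");np.save("w3.npy",wristT(s))
cv2.imwrite("pics/w3.png",cv2.convertScaleAbs(im[:,:,::-1],alpha=1.4))
E
```

```text
time_s: 8.8
eef_pos: [524.0, 87.3, 177.7]
ee_rot: [0.0, 0.516, 0.856, 0.001]
force: [2.1, 3.0, 4.4]
grip_width: 0.178
grip_force: 59.5
time_s: 9.1
eef_pos: [524.0, 87.3, 177.7]
ee_rot: [0.0, 0.516, 0.856, 0.001]
force: [2.1, 3.0, 5.7]
grip_width: 0.177
grip_force: 59.5
[2.09573052 2.96495591 5.7312279 ] [ 0.45603272 -0.33003119  0.17120181] 1.0852500275394001 [523.9984019   87.30290454 177.68985183]
```

View pics/w3.png

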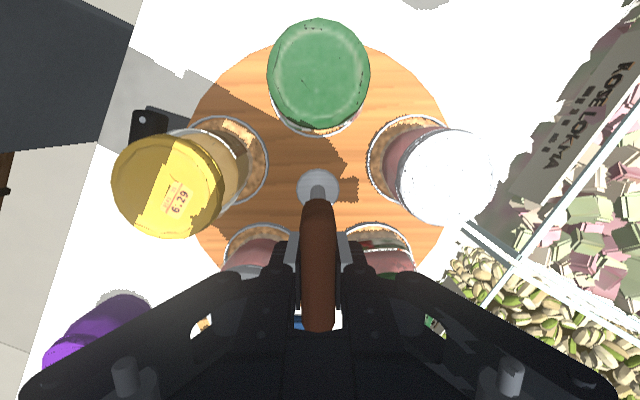

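The wrist view shows the bar still gripped at (318,265), with the honey jar (168,185) beside the block (150,128). The turn is 1.2575 rad, but a residual +0.17 N m about z suggests the deck is slightly past its click. I'll step back gently and watch the torque to find the centre.

```bash
cat > t.py <<'E'
from h import *
s=sense();w=s['wrist_torque'];print("  yaw %.4f tz %.3f F"%(2*np.arcsin(s['ee_rot'][1]),w[2]),s['force'].round(1),w.round(2))
E
python3 -c "
from h import *
import cv2
cv2.imwrite('side2.png',eyes.capture('side')[:,:,::-1])"
for i in 1 2 3 4 5; do :; done
python3 -m jog '[[0,0,0,0,0,-0.005,0.005],[0,0,0,0,0,-0.005,0.005],[0,0,0,0,0,0,0.005],[0,0,0,0,0,0,0.005]]' >/dev/null; python3 t.py
python3 -m jog '[[0,0,0,0,0,-0.005,0.005],[0,0,0,0,0,-0.005,0.005],[0,0,0,0,0,0,0.005],[0,0,0,0,0,0,0.005]]'>/dev/null; python3 t.py
python3 -m jog '[[0,0,0,0,0,-0.005,0.005],[0,0,0,0,0,-0.005,0.005],[0,0,0,0,0,0,0.005],[0,0,0,0,0,0,0.005]]'>/dev/null; python3 t.py
python3 -m jog '[[0,0,0,0,0,-0.005,0.005],[0,0,0,0,0,-0.005,0.005],[0,0,0,0,0,0,0.005],[0,0,0,0,0,0,0.005]]'>/dev/null; python3 t.py
```

```text
yaw 1.0761 tz -0.227 F [2.  3.4 5.1] [ 0.55 -0.37 -0.23]
  yaw 1.0660 tz -0.230 F [2.4 3.5 5.2] [ 0.51 -0.32 -0.23]
  yaw 1.0558 tz -0.171 F [1.9 3.  5.8] [ 0.49 -0.23 -0.17]
  yaw 1.0458 tz -0.062 F [2.1 2.6 4.7] [ 0.42 -0.25 -0.06]
```

The torque flips sign between yaw 1.085 (+0.17) and 1.076 (−0.23), and it fades further back. That is a steep click centred at about 1.081, and the starting reading agrees with it. I'll return there.

```bash
python3 -m jog '[[0,0,0,0,0,0.008,0.005],[0,0,0,0,0,0.008,0.005],[0,0,0,0,0,0.008,0.005],[0,0,0,0,0,0,0.005],[0,0,0,0,0,0,0.005]]'>/dev/null; python3 t.py
python3 -m jog '[[0,0,0,0,0,0.003,0.005],[0,0,0,0,0,0.003,0.005],[0,0,0,0,0,0,0.005],[0,0,0,0,0,0,0.005]]'>/dev/null; python3 t.py
python3 -m jog '[[0,0,0,0,0,0.003,0.005],[0,0,0,0,0,0,0.005],[0,0,0,0,0,0,0.005]]'>/dev/null; python3 t.py
python3 -m jog '[[0,0,0,0,0,0.003,0.005],[0,0,0,0,0,0,0.005],[0,0,0,0,0,0,0.005]]'; python3 t.py
```

```text
yaw 1.0698 tz -0.066 F [1.9 3.4 5.7] [ 0.53 -0.33 -0.07]
  yaw 1.0755 tz -0.001 F [1.9 3.9 4.6] [ 0.55 -0.35 -0.  ]
  yaw 1.0786 tz -0.068 F [2.3 3.7 5.2] [ 0.5  -0.33 -0.07]
time_s: 12.3
eef_pos: [524.0, 87.3, 177.7]
ee_rot: [0.0, 0.515, 0.857, 0.001]
force: [2.0, 3.6, 6.1]
grip_width: 0.18
grip_force: 59.4
  yaw 1.0816 tz -0.011 F [2.  3.6 6.1] [ 0.5  -0.34 -0.01]
```

```bash
python3 -m jog '[[0,0,0,0,0,0.002,0.005],[0,0,0,0,0,0,0.005],[0,0,0,0,0,0,0.005],[0,0,0,0,0,0,0.005],[0,0,0,0,0,0,0.005]]'; python3 t.py
python3 - <<'E'
from h import *
import cv2
b=eyes.capture("side")[:,:,::-1];a=cv2.imread("pics/side0.png")
cv2.imwrite("pics/cmp.png",cv2.resize(np.vstack([x[180:250,275:405] for x in(a,b)]),None,fx=4,fy=4,interpolation=cv2.INTER_CUBIC))
E
```

```text
time_s: 12.8
eef_pos: [524.0, 87.3, 177.7]
ee_rot: [0.0, 0.516, 0.857, 0.001]
force: [2.5, 3.7, 4.5]
grip_width: 0.177
grip_force: 59.5
  yaw 1.0834 tz 0.080 F [2.5 3.7 4.5] [ 0.5  -0.34  0.08]
```

View pics/cmp.png

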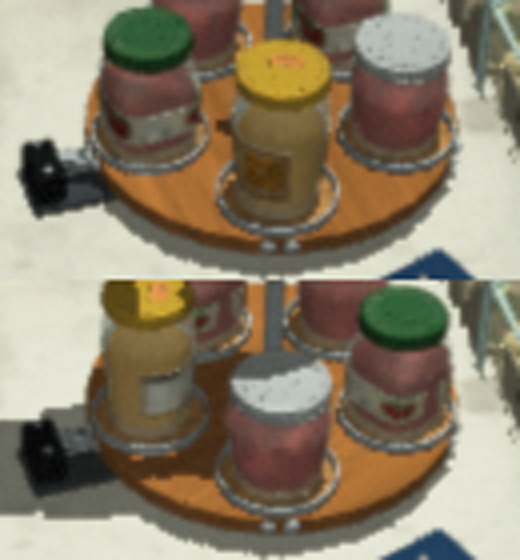

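The comparison shows the hoops and rim knobs exactly where they were in the starting click: the near hoop spans columns 217–340 in both views and the knobs are at 268/292. The honey jar is upright in the front well behind the block, and the grip is still held.

```bash
python3 -c "
from rig import finish_job
print(finish_job())"
```

```text
the job is handed in; nothing more can be done
None
```

The honey jar now stands at the front behind the black block with the stand in its click, the gripper still holds the grip, and the job is handed in; the side view shows every jar upright, and nothing beside the stand was seen to have moved.

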